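# Bridge out and seal the meter base with the isolator off

### The arm

A 7-joint arm with a two-finger parallel gripper is mounted at the origin on the work surface. World frame = base frame: x ahead of the robot, y to its left, z up, the work surface at z = 0. Lengths are in m, angles in rad, forces in N, time in s.
With the tool pointing down it reaches from about 0.4 to 0.85 m from the base axis. Payload 6.9 kg.
Tool frame: the origin (TCP) lies between the finger pads; the fingertips stand 8 mm ahead of it and the grasp point (between the pads) lies 11 mm behind it; z points along the fingers, y is the line along which they close (so a half turn about z gives the same grasp; the last joint's range is limited). The gripper opens to 85 mm and grips with 20 to 120 N. Pads are 22 mm wide; open, the fingers measure 114 mm over their backs; the gripper's body (76 mm by 85 mm) begins 54 mm behind the grasp point. The pads swing forward as they close: fully open they stand 13 mm farther back than shut.
Start: joints at [-1.014, 0.507, -0.238, 1.5, 0.126, 1.149, -0.155], TCP at [0.272, 0.563, 0.239] pointing down, gripper open.
Joint ranges: [-3.08, 3.08], [-0.24, 2.05], [-1.43, 1.35], [0, 2.5], [-1.52, 4.66], [0.17, 1.96], [-2.89, 2.89]. Speed limits (rad/s): [2.39, 2.39, 3.14, 3.14, 3.14, 3.14, 3.14].

### API

Orientations are given as a unit quaternion [x, y, z, w].
In Python, from plant import monitor, eyes, sign_off gives the robot as it stands. The module is installed in compiled form; this text tells all that it offers.
- The arm moves only by the shell command python3 -m handwheel 'ROWS' [FORCE]. ROWS is text: rows parted by semicolons, each of 5 numbers parted by spaces: the opening in per cent of the stroke, from 0 (shut) to 100 (fully open), then the shift along the tool's x, y, z in mm, then the turn about the tool's z in degrees. In form: claw tx ty tz yaw; .... A call has 1 to 10 rows; each row is the pose to reach, as a shift and turn from the pose commanded when the call began, along the tool's axes at that moment; what a row does not reach only later rows make up. A row lasts 1/10 s, in which the tool goes at most 50 mm and 8.59 degrees, less where a joint would pass 70% of its speed; a pose out of reach is approached as far as the arm can. A call with a gripper value outside its range is refused whole. The fingers move at their own pace and stop on an object; FORCE is the grip in N (left out, the last holds). Time passes only in rows, so rows that repeat a pose let the fingers close. It gives the time, the measured TCP pose, the force, the opening and the grip force at its end, in the units of the state.
- monitor.get_obs(): the state, without advancing time (a new reading comes with each control period).
- eyes.grab_frame(name): name is "side" or "top" or "wrist"; returns a dict with "image" (400x640x3 uint8, red, green, blue), "K" (3x3 intrinsics, pixels), "xyz" and "rotation" of the camera in the world. Camera axes: x right, y down, z forward; pixel columns grow to the right and rows downward; lengths in m; the calibration is good to about 2 mm. A picture is of the moment at which its call begins. There is no depth.
- sign_off(): hands the job in; it is judged then, once.
The state is a dict: "t": time; "joint_pos": joint angles; "joint_velocities": joint speeds; "tau": joint torques, N m; "position": TCP position; "ee_rot": TCP orientation; "wrist_force": force on the tool from outside, world axes, zero at the start; "moment": the same for the moment, N m; "finger_gap": finger opening in m; "gripper_force": force on a finger pad.
Only numpy, scipy, OpenCV 4.12 (cv2) and the standard library are available. Lean on these libraries where they do the work, as an engineer would, in place of code of your own. Each camera call takes 0.05 s, during which the arm holds its last target. There are 200 camera calls.

### The job

First throw the isolator's handle over to off and leave it there while you work: lift the brass bridge out of its galvanised rest and lower it (do not drop it) flat onto the two terminal pads between the barriers of the black meter base, then put the two loose lead seals one each into the two empty pockets of the base, leaving the seal already there in its pocket. Finally throw the isolator back to on, into the copper jaws. Leave the other things on the bench where they are.

Things in the scene. Friction and masses are not known exactly. Their poses are not given: they have to be found in the camera images.
- isolator_handle (a joint): isolator handle angle, rad: 0 = ON (blade down in the copper jaws), 1.66 = OFF (leaning the other way against the black rubber stop). It falls by its own weight to either end once past upright (upright at 0.96), about 2 N at the grip
- isolator: fixed white block 170 x 84 x 30 mm; origin at centre of its underside, x along the length. The copper jaws stand at its -x end (ON side, up to 90 mm high at x = -45 mm), the rubber stop at its +x end (x = +36 mm, 75 mm high)
- isolator_hinge (a point): hinge axis of the handle, along the isolator's y, 50 mm above the bench. The handle swings in the isolator's x-z plane; it leans 55 degrees from vertical towards -x when ON and 40 degrees towards +x when OFF
- isolator_grip (a point): centre of the black round cross grip at the handle's end, 18 mm thick, 60 mm long along the isolator's y, 100 mm from the hinge axis, on a flat copper blade 18 mm wide, 6 mm thick
- meter_base: fixed black plate 150 (x) x 220 (y) x 22 mm; origin at centre of its underside. Three square pockets along its -x side, the terminal seat towards +x
- seat (a point): middle of the terminal seat at the height of its two brass pads' tops, 26 mm above the bench, 30 mm to +x of the base's centre. The bridge lies here, length along the base's y, on pads at y = +-22 mm (28 mm in x, 18 in y, 4 high). White porcelain barriers 8 mm thick, 44 mm long in x, stand at y = +-38 mm, 68 mm clear between them, tops 64 mm above the bench; open to +-x
- pocket0 (a point): floor centre of the pocket at the base's y = -64 mm (empty): 36 x 36 mm, 9 mm deep, bright metal floor 13 mm above the bench, rim 22 mm
- pocket1 (a point): floor centre of the middle pocket (empty), same size
- pocket2 (a point): floor centre of the pocket at the base's y = +64 mm, same size; it already holds seal_c
- rest: fixed galvanised channel 50 mm long (x), 34 mm wide, open at both ends and above; floor 10 mm thick, two cheeks 4 mm thick, 26 mm apart, 40 mm above the bench; origin at centre of the underside
- bridge: loose brass bar 56 (x) x 20 (y) x 16 mm, 0.15 kg, origin at centre of the underside. It starts in the rest below the top of the cheeks, ends projecting 3 mm: there it can be taken only by its ends, and between the barriers only across its 20 mm width
- seal_a: loose lead seal, disc 20 mm across, 14 mm high, 45 g, origin at centre of the underside; on the bench
- seal_b: second loose lead seal, same, on the bench
- seal_c: third lead seal, same, already in pocket2: leave it there
- cutout_fuse: bystander: white porcelain fuse 40 x 95 x 44 mm, origin at centre of the underside
- screwdriver: bystander: screwdriver lying on the bench, 190 mm
- jar: bystander: jar 64 mm across, 90 mm high
- pliers: bystander: sealing pliers lying flat, 150 x 60 x 16 mm
- stamp: bystander: wooden hand stamp 36 mm across, 52 mm high, standing
Not all that is in view belongs to the job. Of the things that look like the isolator, take the one that is farthest to the robot's right at the start.

How it is judged:
On the way, in this order (a step that is already met when the one before it is completed fails the run):
1. the isolator is thrown to off and let go (value of joint isolator_handle above 1.5 rad and contact force between the fingers and isolator_handle below 0.2 N), for 0.2 s.
2. with the isolator off, the bridge lies flat on the terminal pads, let go (value of joint isolator_handle above 1.5 rad and x of bridge in the frame of seat between -0.01 and 0.01 m and y of bridge in the frame of seat between -0.01 and 0.01 m and z of bridge in the frame of seat between -0.004 and 0.004 m and angle between the x axis of bridge and the y axis of seat, either way round below 0.2 rad and angle between bridge's own z axis and vertical below 0.12 rad and contact force between the fingers and bridge below 0.2 N and linear speed of bridge below 0.02 m/s), for 0.2 s.
3. with the isolator off, every pocket holds one seal (all of step 2 and horizontal distance between seal_c and pocket2 below 0.0145 m and z of seal_c in the frame of pocket2 below 0.0155 m and linear speed of seal_c below 0.02 m/s and contact force between the fingers and seal_c below 0.2 N and (angle between seal_a's own z axis and vertical below 0.35 rad or angle between seal_a's own z axis and vertical above 1.2 rad) and (angle between seal_b's own z axis and vertical below 0.35 rad or angle between seal_b's own z axis and vertical above 1.2 rad) and (angle between seal_c's own z axis and vertical below 0.35 rad or angle between seal_c's own z axis and vertical above 1.2 rad) and (((horizontal distance between seal_a and pocket0 below 0.0145 m and z of seal_a in the frame of pocket0 below 0.0155 m and linear speed of seal_a below 0.02 m/s and contact force between the fingers and seal_a below 0.2 N) and (horizontal distance between seal_b and pocket1 below 0.0145 m and z of seal_b in the frame of pocket1 below 0.0155 m and linear speed of seal_b below 0.02 m/s and contact force between the fingers and seal_b below 0.2 N)) or ((horizontal distance between seal_a and pocket1 below 0.0145 m and z of seal_a in the frame of pocket1 below 0.0155 m and linear speed of seal_a below 0.02 m/s and contact force between the fingers and seal_a below 0.2 N) and (horizontal distance between seal_b and pocket0 below 0.0145 m and z of seal_b in the frame of pocket0 below 0.0155 m and linear speed of seal_b below 0.02 m/s and contact force between the fingers and seal_b below 0.2 N)))), for 0.2 s.
At the end, for the whole second after the job is handed in: isolator at ON within 0.15 rad and still; bridge flat on the pads, within 10 mm of the seat's middle each way and 0.2 rad of its direction; one seal down inside each pocket (not leaning on the rim), seal_c in pocket2, the others in either order; all released and at rest (value of joint isolator_handle below 0.15 rad and velocity of joint isolator_handle below 0.1 rad/s and x of bridge in the frame of seat between -0.01 and 0.01 m and y of bridge in the frame of seat between -0.01 and 0.01 m and z of bridge in the frame of seat between -0.004 and 0.004 m and angle between the x axis of bridge and the y axis of seat, either way round below 0.2 rad and angle between bridge's own z axis and vertical below 0.12 rad and contact force between the fingers and bridge below 0.2 N and linear speed of each of bridge, seal_c below 0.02 m/s and horizontal distance between seal_c and pocket2 below 0.0145 m and z of seal_c in the frame of pocket2 below 0.0155 m and contact force between the fingers and seal_c below 0.2 N and (angle between seal_a's own z axis and vertical below 0.35 rad or angle between seal_a's own z axis and vertical above 1.2 rad) and (angle between seal_b's own z axis and vertical below 0.35 rad or angle between seal_b's own z axis and vertical above 1.2 rad) and (angle between seal_c's own z axis and vertical below 0.35 rad or angle between seal_c's own z axis and vertical above 1.2 rad) and (((horizontal distance between seal_a and pocket0 below 0.0145 m and z of seal_a in the frame of pocket0 below 0.0155 m and linear speed of seal_a below 0.02 m/s and contact force between the fingers and seal_a below 0.2 N) and (horizontal distance between seal_b and pocket1 below 0.0145 m and z of seal_b in the frame of pocket1 below 0.0155 m and linear speed of seal_b below 0.02 m/s and contact force between the fingers and seal_b below 0.2 N)) or ((horizontal distance between seal_a and pocket1 below 0.0145 m and z of seal_a in the frame of pocket1 below 0.0155 m and linear speed of seal_a below 0.02 m/s and contact force between the fingers and seal_a below 0.2 N) and (horizontal distance between seal_b and pocket0 below 0.0145 m and z of seal_b in the frame of pocket0 below 0.0155 m and linear speed of seal_b below 0.02 m/s and contact force between the fingers and seal_b below 0.2 N)))); the robot touches nothing.
It fails at once if the bridge falls onto the base instead of being lowered (let go more than about 10 mm above the pads) (horizontal distance between bridge and seat below 0.05 m and linear speed of bridge above 0.45 m/s and contact force between the fingers and bridge below 0.1 N).
It fails at once if a bystander is moved by more than 30 mm (distance of any of cutout_fuse, screwdriver, jar, pliers, stamp from where it was at the start of the episode above 0.03 m).
It also fails if it takes over 72 s, if anything falls off the work surface, if the arm or the gripper's body presses on something with over 40 N, if the wrist force passes 120 N, or if a joint passes its speed limit or range.

## Working session

There is one attempt and no reset: what is moved stays moved. The work goes in short steps, Python scripts to look and compute and a shell command to move; the robot and the scene stay as the last step left them, time stands still between calls to the robot, and variables do not carry over. Pictures are saved under pics/ and viewed, at most 10 in all, crops included, and the job is handed in when it is done.

```bash
mkdir -p pics; cat > h.py <<'E'
import numpy as np, cv2
from plant import monitor, eyes, sign_off
from scipy.spatial.transform import Rotation as R
def grab(n):
    f=eyes.grab_frame(n); f['K']=np.array(f['K']); f['xyz']=np.array(f['xyz']); r=np.array(f['rotation'])
    f['R']=r if r.shape==(3,3) else R.from_quat(r).as_matrix(); return f
def ray(f,u,v,z):
    d=f['R']@np.linalg.solve(f['K'],[u,v,1.]); return f['xyz']+d*(z-f['xyz'][2])/d[2]
def proj(f,p):
    q=f['K']@(f['R'].T@(np.array(p)-f['xyz'])); return q[:2]/q[2]
def save(f,n): cv2.imwrite('pics/'+n,f['image'][:,:,::-1])
E
python3 - <<'E'
from h import *
import pickle
for n in('top','side'):
    f=grab(n); save(f,n+'0.png'); pickle.dump(f,open(n+'.pkl','wb')); print(n,f['xyz'],f['R'].round(3).tolist(),f['K'].tolist())
o=monitor.get_obs(); print({k:np.round(v,3) for k,v in o.items()})
print(R.from_quat(o['ee_rot']).as_matrix().round(3))
E
```

```text
top [0.43034432 0.04454693 1.29891487] [[0.027, -0.996, 0.083], [-1.0, -0.028, -0.009], [0.011, -0.083, -0.997]] [[446.5927398400154, 0.0, 320.6438503451991], [0.0, 446.5927398400154, 192.6633774823321], [0.0, 0.0, 1.0]]
side [ 0.49281203 -0.83377907  0.89270646] [[0.997, -0.062, 0.042], [-0.073, -0.684, 0.726], [-0.017, -0.727, -0.687]] [[488.389301266708, 0.0, 327.65913070380714], [0.0, 488.389301266708, 196.62998260268142], [0.0, 0.0, 1.0]]
{'t': np.float64(0.1), 'joint_pos': array([-1.015,  0.508, -0.238,  1.501,  0.126,  1.149, -0.155]), 'joint_velocities': array([-0.002, -0.002,  0.   , -0.002, -0.001, -0.   ,  0.001]), 'tau': array([-7.0000e-03, -6.2183e+01, -2.1950e+00, -2.5020e+01,  1.2000e-02,
        8.0000e-03,  0.0000e+00]), 'position': array([0.272, 0.562, 0.239]), 'ee_rot': array([ 0.223,  0.975, -0.001, -0.   ]), 'wrist_force': array([-1.188, -0.614, -0.207]), 'moment': array([0.024, 0.031, 0.002]), 'gripper_force': np.float64(0.0), 'finger_gap': np.float64(0.086)}
[[-0.9    0.436 -0.001]
 [ 0.436  0.9   -0.001]
 [-0.    -0.002 -1.   ]]
```

View pics/top0.png

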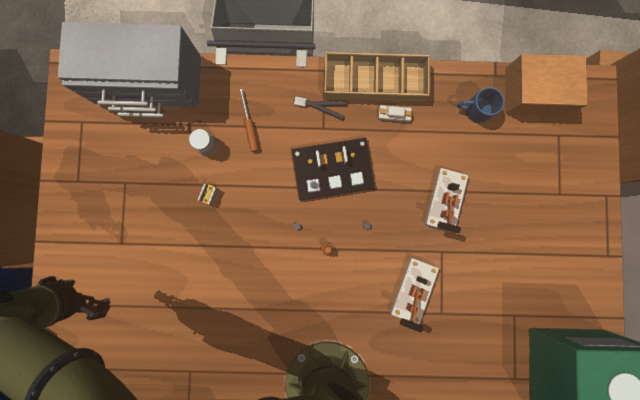

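View pics/side0.png

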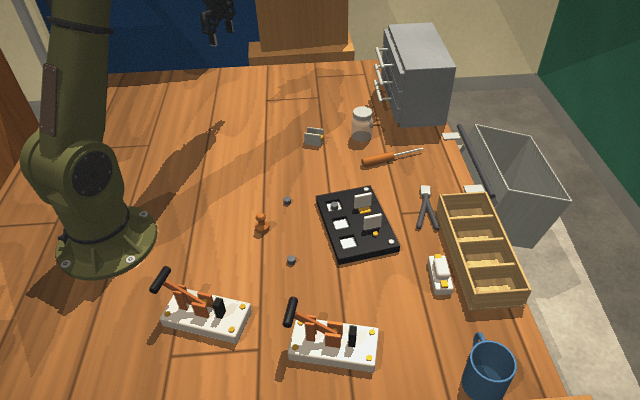

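Top view: two isolators, A at about (447,200) and B at (415,290). The robot's right is −y, which is right in this image, so A fits (side view: (335,345)). The meter base is at (333,170), with seal_c in its left pocket at (313,186). Loose seals are at (297,227) and (366,226), the rest with the bridge at (208,193), and the stamp at (328,249).

```bash
cat > m.py <<'E'
from h import *
import pickle
f=pickle.load(open('top.pkl','rb')); s=pickle.load(open('side.pkl','rb'))
im=f['image']; hsv=cv2.cvtColor(im,cv2.COLOR_RGB2HSV)
def rect(mask,box,z,name,f=f):
    m=np.zeros(mask.shape,np.uint8); x0,y0,x1,y1=box; m[y0:y1,x0:x1]=mask[y0:y1,x0:x1]
    m=cv2.morphologyEx(m,cv2.MORPH_CLOSE,np.ones((5,5)))
    c=max(cv2.findContours(m,0,2)[0],key=cv2.contourArea)
    b=cv2.boxPoints(cv2.minAreaRect(c)); P=np.array([ray(f,u,v,z)[:2] for u,v in b])
    e=P[1]-P[0],P[2]-P[1]; M=cv2.moments(c)
    print(name,'px',b.mean(0).round(1),'ctr',P.mean(0).round(4),'sides',[round(float(np.linalg.norm(k)),4) for k in e],'ang',[round(float(np.degrees(np.arctan2(k[1],k[0]))),1) for k in e],'cm',ray(f,M['m10']/M['m00'],M['m01']/M['m00'],z)[:2].round(4))
w=((hsv[...,1]<60)&(hsv[...,2]>150)).astype(np.uint8)
rect(w,(420,155,480,240),.03,'isoA'); rect(w,(380,245,445,335),.03,'isoB')
d=(hsv[...,2]<75).astype(np.uint8); rect(d,(285,130,385,210),.022,'base')
g=((hsv[...,1]<110)&(hsv[...,2]<160)).astype(np.uint8)
rect(g,(285,218,308,238),.010,'sealL'); rect(g,(355,216,378,236),.010,'sealR')
rect(w,(322,170,345,195),.013,'pk1');rect(w,(346,165,370,190),.013,'pk0');
E
python3 m.py; python3 - <<'E'
import cv2
t=cv2.imread('pics/top0.png'); s=cv2.imread('pics/side0.png')
a=cv2.resize(t[150:250,400:500],(400,400),interpolation=2); b=cv2.resize(t[170:220,180:230],(400,400),interpolation=2)
import numpy as np
cv2.imwrite('pics/c1.png',np.hstack([a,b]))
E
```

```text
isoA px [446.9 199.2] ctr [ 0.5275 -0.3279] sides [0.1677, 0.0834] ang [-13.6, -102.6] cm [ 0.5433 -0.3253]
isoB px [414.7 291. ] ctr [ 0.2669 -0.2382] sides [0.1684, 0.0837] ang [-19.6, -108.5] cm [ 0.2805 -0.2361]
base px [333.7 168.7] ctr [ 0.6073 -0.0028] sides [0.226, 0.1518] ang [-80.1, -170.9] cm [6.062e-01 2.000e-04]
sealL px [296.5 226. ] ctr [0.4394 0.1   ] sides [0.0182, 0.0183] ang [-43.4, -133.3] cm [0.4397 0.0993]
sealR px [366.8 225.6] ctr [ 0.446  -0.1023] sides [0.0181, 0.0205] ang [-62.1, -152.2] cm [ 0.446  -0.1022]
pk1 px [334.6 181.5] ctr [ 0.5709 -0.0064] sides [0.0324, 0.0325] ang [-75.8, -166.2] cm [ 0.5711 -0.0063]
pk0 px [356.5 178.1] ctr [ 0.5826 -0.0696] sides [0.0316, 0.0326] ang [-78.9, -169.5] cm [ 0.5824 -0.0698]
```

View pics/c1.png

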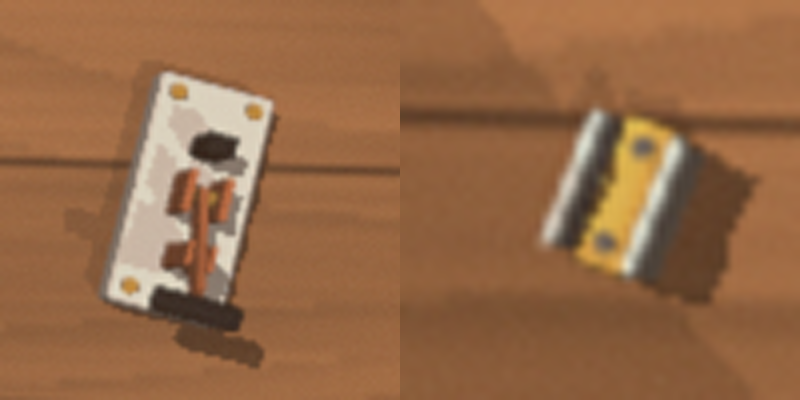

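Left crop: isolator A with its black grip at (449,227), leaning towards the robot (ON), and the stop at (453,187). It is the rightmost of the two (y = −0.33 against −0.24). Right crop: brass bridge between the cheeks, centre about (209.6,194).

```bash
cat >> h.py <<'E'
def go(p,yaw=None):
    "print tool shift mm and turn deg to reach TCP p; yaw = world angle (deg) of the tool y axis (mod 180)"
    o=monitor.get_obs(); r=R.from_quat(o['ee_rot']).as_matrix(); d=r.T@(np.array(p)-o['position'])*1000
    a=np.degrees(np.arctan2(r[1,1],r[0,1])); t=0 if yaw is None else (a-yaw+90)%180-90
    print('t',round(o['t'],2),'pos',o['position'].round(4),'yawY',round(a,1),'j7',round(o['joint_pos'][6],2),'-> shift',d.round(1),'turn',round(t,1))
E
python3 - <<'E'
from h import *
import pickle
f=pickle.load(open('top.pkl','rb')); s=pickle.load(open('side.pkl','rb'))
def blob(f,box,cond):
    im=f['image'];x0,y0,x1,y1=box;m=np.zeros(im.shape[:2],np.uint8);m[y0:y1,x0:x1]=cond(im)[y0:y1,x0:x1]
    c=max(cv2.findContours(m,0,2)[0],key=cv2.contourArea); r=cv2.minAreaRect(c); return r
dark=lambda im:im.max(2)<50
a=blob(f,(432,215,470,245),dark); b=blob(s,(275,290,302,335),dark); print(a,b)
for z in(.095,.107,.115):
    p=ray(f,*a[0],z); print(p.round(4),proj(s,p).round(1))
c=np.array([.5275,-.3279]); x=np.array([np.cos(np.radians(-13)),np.sin(np.radians(-13))]); p=ray(f,*a[0],.107)[:2]
print('grip in iso',(p-c)@x,(p-c)@[-x[1],x[0]])
q=p-x*.035; go([*q,.12],77)
q=p-x*.035; go([.5,.1,.24],77)
E
```

```text
Traceback (most recent call last):
ValueError: max() iterable argument is empty
```

```bash
python3 - <<'E'
from h import *
import pickle
f=pickle.load(open('top.pkl','rb')); s=pickle.load(open('side.pkl','rb'))
def blob(f,box,cond):
    im=f['image'];x0,y0,x1,y1=box;m=np.zeros(im.shape[:2],np.uint8);m[y0:y1,x0:x1]=cond(im)[y0:y1,x0:x1]
    c=max(cv2.findContours(m,0,2)[0],key=cv2.contourArea); r=cv2.minAreaRect(c); return r
dark=lambda im:(im.max(2)<75)&(im.max(2).astype(int)-im.min(2)<28)
a=blob(f,(432,215,470,234),dark); b=blob(s,(275,290,302,335),dark); print(a,b)
for z in(.095,.107,.115):
    p=ray(f,*a[0],z); print(p.round(4),proj(s,p).round(1))
c=np.array([.5275,-.3279]); x=np.array([np.cos(np.radians(-13)),np.sin(np.radians(-13))]); p=ray(f,*a[0],.107)[:2]
print('grip in iso',(p-c)@x,(p-c)@[-x[1],x[0]])
q=p-x*.035; go([*q,.12],77)
q=p-x*.035; go([.5,.1,.24],77)
E
```

```text
((448.4706115722656, 227.11764526367188), (21.828205108642578, 5.820854663848877), 14.03624439239502) ((290.1192321777344, 311.89617919921875), (8.945991516113281, 30.784732818603516), 15.255118370056152)
[ 0.4468 -0.3131  0.095 ] [290.4 316.3]
[ 0.4467 -0.3096  0.107 ] [289.8 311.1]
[ 0.4466 -0.3072  0.115 ] [289.4 307.6]
grip in iso -0.08288762360566654 -0.00033109630509733885
t 0.1 pos [0.2721 0.5621 0.2385] yawY 64.2 j7 -0.15 -> shift [-502.7 -716.2  119.7] turn -12.8
t 0.1 pos [0.2721 0.5621 0.2385] yawY 64.2 j7 -0.15 -> shift [-406.4 -316.7   -1. ] turn -12.8
```

```bash
python3 -m handwheel '0 -406 -317 0 -12.8;0 -406 -317 0 -12.8;0 -406 -317 0 -12.8;0 -406 -317 0 -12.8;0 -406 -317 0 -12.8;0 -406 -317 0 -12.8;0 -406 -317 0 -12.8;0 -406 -317 0 -12.8;0 -406 -317 0 -12.8;0 -406 -317 0 -12.8' 40; python3 - <<'E'
from h import *
go([.4126,-.3019,.22],77); go([.4126,-.3019,.105],77)
E
```

```text
t: 1.1
position: [0.4933, 0.1119, 0.2392]
ee_rot: [0.113, 0.994, -0.0, -0.0]
wrist_force: [1.6, 0.7, -0.2]
finger_gap: 0.0002
gripper_force: 0.0
t 1.1 pos [0.4933 0.1119 0.2392] yawY 77.0 j7 1.0 -> shift [ -14.6 -421.3   19.3] turn -0.0
t 1.1 pos [0.4933 0.1119 0.2392] yawY 77.0 j7 1.0 -> shift [ -14.6 -421.3  134.3] turn -0.0
```

```bash
python3 -m handwheel '0 -10 -415 19 0;0 -10 -415 19 0;0 -10 -415 19 0;0 -10 -415 19 0;0 -10 -415 19 0;0 -10 -415 19 0;0 -10 -415 19 0;0 -10 -415 19 0;0 -10 -415 19 0;0 -10 -415 19 0'; python3 - <<'E'
from h import *
go([.4126,-.3019,.105],77)
f=grab('wrist'); save(f,'w1.png'); print(f['xyz'],f['R'].round(2).tolist())
print(proj(f,[.4467,-.3096,.107]))
E
```

```text
t: 2.1
position: [0.4075, -0.2958, 0.2197]
ee_rot: [0.116, 0.993, -0.0, -0.001]
wrist_force: [0.3, 0.5, -0.7]
finger_gap: 0.0004
gripper_force: 0.0
t 2.1 pos [ 0.4075 -0.2958  0.2197] yawY 76.6 j7 1.91 -> shift [ -6.5  -4.7 114.7] turn -0.4
[ 0.34022685 -0.28010584  0.35456555] [[0.23, 0.94, 0.27], [0.97, -0.22, -0.06], [-0.0, 0.28, -0.96]]
[316.51575634 243.72523753]
```

View pics/w1.png

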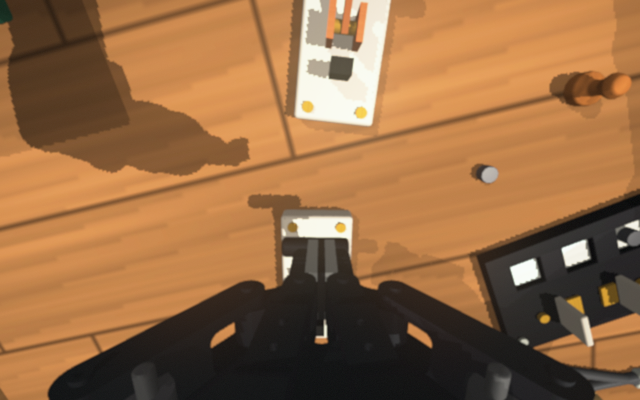

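Wrist view: our grip shows at (318,247), behind the fingers, against a predicted (317,244), so the position holds. Going down on its robot side and pushing along the arc.

```bash
python3 -m handwheel '0 -6 -5 40 0;0 -6 -5 80 0;0 -6 -5 118 0;0 -6 -5 118 0;0 -6 -5 118 0'; python3 -m handwheel '0 -8 0 0 0;0 -15 0 0 0;0 -24 0 -10 0;0 -33 0 -19 0;0 -44 0 -27 0;0 -55 0 -33 0;0 -67 0 -38 0;0 -80 0 -41 0;0 -97 0 -43 0;0 -114 0 -41 0'; python3 -m handwheel '0 -15 0 0 0;0 -22 0 0 0;0 -10 0 -20 0;0 0 0 -60 0;0 0 0 -60 0'; python3 - <<'E'
from h import *
import pickle
f=grab('side'); save(f,'side1.png'); f2=grab('top'); save(f2,'top1.png')
pickle.dump(f2,open('top.pkl','wb'));pickle.dump(f,open('side.pkl','wb'))
a=cv2.resize(f['image'][280:380,270:400],(520,400)); cv2.imwrite('pics/c2.png',a[:,:,::-1])
go([.4,.3,.22])
E
```

```text
t: 2.65
position: [0.4144, -0.2976, 0.1027]
ee_rot: [0.113, 0.994, 0.001, -0.001]
wrist_force: [0.3, 0.2, 0.7]
finger_gap: -0.0003
gripper_force: 0.0
t: 3.65
position: [0.5269, -0.3253, 0.1458]
ee_rot: [0.113, 0.994, -0.001, 0.002]
wrist_force: [-0.3, -0.5, 2.1]
finger_gap: -0.0001
gripper_force: 0.8
t: 4.15
position: [0.5262, -0.3262, 0.2094]
ee_rot: [0.114, 0.993, -0.002, 0.004]
wrist_force: [1.4, -1.1, 0.1]
finger_gap: 0.0001
gripper_force: 0.0
t 4.25 pos [ 0.5255 -0.325   0.2054] yawY 77.0 j7 1.85 -> shift [263.3 580.6 -16.2] turn 0
```

View pics/side1.png

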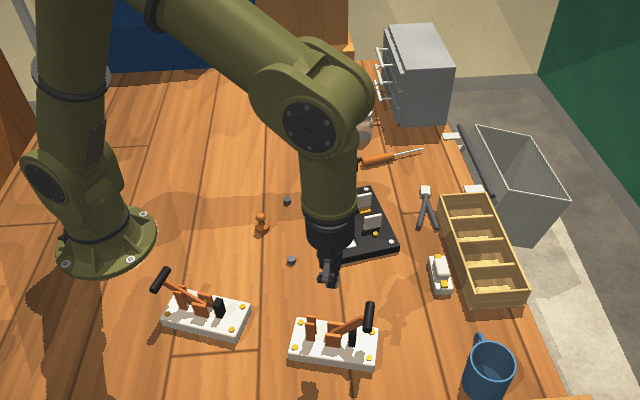

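Side view: handle A now leans the other way onto the stop, grip at (369,318), so it is OFF. Next the rest and bridge.

```bash
cat > b.py <<'E'
from h import *
import pickle
f=pickle.load(open('top.pkl','rb')); im=cv2.imread('pics/top0.png')[:,:,::-1]
hsv=cv2.cvtColor(np.ascontiguousarray(im),cv2.COLOR_RGB2HSV)
m=np.zeros((400,640),np.uint8); m[180:210,195:222]=((hsv[...,0]>18)&(hsv[...,0]<32)&(hsv[...,1]>110)&(hsv[...,2]>120))[180:210,195:222]
ys,xs=np.nonzero(m); P=np.array([ray(f,u,v,.026)[:2] for u,v in zip(xs,ys)]); c=P.mean(0)
w,v=np.linalg.eigh(np.cov(P.T)); print(len(xs),xs.mean(),ys.mean(),c.round(4),np.sqrt(12*w),np.degrees(np.arctan2(v[1,1],v[0,1])))
go([*c,.16],np.degrees(np.arctan2(v[1,1],v[0,1])))
E
python3 b.py
```

```text
70 207.42857142857142 192.68571428571428 [0.5272 0.3561] [0.01401207 0.04856877] 163.33582451760157
t 4.25 pos [ 0.5255 -0.325   0.2054] yawY 77.0 j7 1.85 -> shift [152.2 664.   44.1] turn -86.4
```

```bash
python3 -m handwheel '60 152 664 0 94;60 152 664 0 94;60 152 664 0 94;60 152 664 0 94;60 152 664 0 94;60 152 664 0 94;60 152 664 0 94;60 152 664 0 94;60 152 664 0 94;60 152 664 0 94'; python3 b.py
```

```text
t: 5.25
position: [0.5258, 0.1682, 0.2028]
ee_rot: [0.753, 0.658, -0.0, -0.0]
wrist_force: [0.8, -0.2, 0.1]
finger_gap: 0.0512
gripper_force: 0.0
70 207.42857142857142 192.68571428571428 [0.5272 0.3561] [0.01401207 0.04856877] 163.33582451760157
t 5.25 pos [0.5258 0.1682 0.2028] yawY -7.7 j7 -0.33 -> shift [186.5 -23.9  42.8] turn 8.9
```

```bash
python3 -m handwheel '100 115 -24 0 12;100 115 -24 0 12;100 115 -24 0 12;100 115 -24 0 12;100 115 -24 0 12;100 115 -24 0 12'; cat > w.py <<'E'
from h import *
import sys,pickle
f=grab('wrist'); pickle.dump(f,open('w.pkl','wb')); save(f,sys.argv[1])
E
python3 w.py w2.png; python3 b.py; python3 -c "
from h import *;import pickle;f=pickle.load(open('w.pkl','rb'));print(proj(f,[.5272,.3561,.026]))"
```

```text
t: 5.85
position: [0.5178, 0.2811, 0.2032]
ee_rot: [0.817, 0.577, -0.0, 0.0]
wrist_force: [0.3, -0.9, 0.2]
finger_gap: 0.0853
gripper_force: 0.0
70 207.42857142857142 192.68571428571428 [0.5272 0.3561] [0.01401207 0.04856877] 163.33582451760157
t 5.9 pos [0.5179 0.2811 0.2034] yawY -19.5 j7 -0.69 -> shift [ 73.9 -16.3  43.3] turn -2.9
[303.66435283 112.67272134]
```

View pics/w2.png

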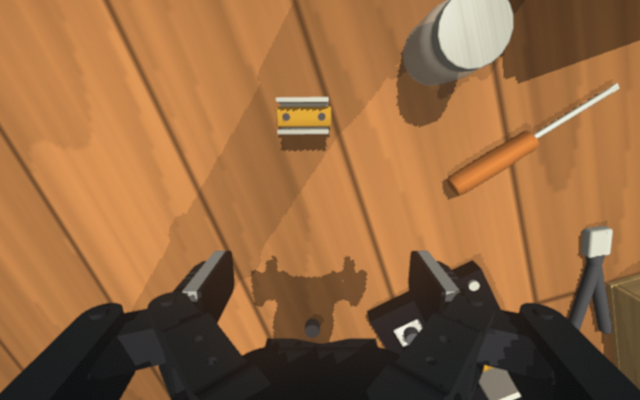

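Wrist view: the bridge lies at (304,117) between the cheeks, nearly aligned with the closing line; the jar at (460,45) is clear.

```bash
cat > yb.py <<'E'
from h import *
import pickle,sys
f=pickle.load(open('w.pkl','rb')); x0,y0,x1,y1=map(int,sys.argv[1:5]); z=float(sys.argv[5])
hsv=cv2.cvtColor(f['image'],cv2.COLOR_RGB2HSV); m=np.zeros((400,640),np.uint8)
m[y0:y1,x0:x1]=((hsv[...,0]>18)&(hsv[...,0]<32)&(hsv[...,1]>120)&(hsv[...,2]>60))[y0:y1,x0:x1]
m=cv2.morphologyEx(m,cv2.MORPH_CLOSE,np.ones((9,9)))
c=max(cv2.findContours(m,0,2)[0],key=cv2.contourArea); b=cv2.boxPoints(cv2.minAreaRect(c))
P=np.array([ray(f,u,v,z)[:2] for u,v in b]); e=[P[1]-P[0],P[2]-P[1]]; L=[np.linalg.norm(k) for k in e]
k=e[int(np.argmax(L))]; yaw=np.degrees(np.arctan2(k[1],k[0])); print(b.round(0).tolist(),P.mean(0).round(4),np.round(L,4),'long axis',round(yaw,1))
E
python3 yb.py 265 90 345 150 .026; python3 - <<'E'
from h import *
import pickle
f=pickle.load(open('w.pkl','rb'))
for u,v in((277,99),(329,99),(277,133),(329,133)): print(ray(f,u,v,.04).round(4))
E
```

```text
[[276.0, 107.0], [330.0, 107.0], [330.0, 126.0], [276.0, 126.0]] [0.5252 0.3528] [0.0542 0.0185] long axis -19.5
[0.5083 0.3758 0.04  ]
[0.555  0.3593 0.04  ]
[0.4965 0.3465 0.04  ]
[0.5447 0.3295 0.04  ]
```

```bash
python3 -c "
from h import *; go([.5255,.353,.012],-19.5)"
```

```text
t 5.9 pos [0.5179 0.2811 0.2034] yawY -19.5 j7 -0.69 -> shift [ 70.5 -16.9 191.3] turn -0.0
```

```bash
python3 -m handwheel '100 35 -8 0 0;100 70 -17 0 0;100 70 -17 40 0;100 70 -17 80 0;100 70 -17 120 0;100 70 -17 150 0;100 70 -17 172 0;100 70 -17 190 0;100 70 -17 191 0;100 70 -17 191 0'; python3 -c "
from h import *; go([.5255,.353,.012],-19.5)"; python3 -m handwheel '50 0 0 0 0;50 0 0 0 0;50 0 0 0 0;50 0 0 0 0;50 0 0 0 0;50 0 0 0 0' 40
```

```text
t: 6.9
position: [0.5252, 0.3538, 0.0126]
ee_rot: [0.817, 0.577, -0.0, 0.0]
wrist_force: [-0.4, -0.1, -0.1]
finger_gap: 0.0853
gripper_force: 0.0
t 6.9 pos [0.5252 0.3538 0.0126] yawY -19.5 j7 -0.71 -> shift [-0.6  0.5  0.6] turn 0.0
t: 7.5
position: [0.5253, 0.3552, 0.0138]
ee_rot: [0.816, 0.578, 0.001, 0.0]
wrist_force: [0.1, -0.2, 6.2]
finger_gap: 0.0551
gripper_force: 43.1
```

Gripped (gap 55 mm), but the fingertips reach close to the bench. Taking it again 8 mm higher, so it can be set down on the bench without a drop.

```bash
python3 -m handwheel '90 0 0 0 0;90 0 0 0 0;90 0 0 -8 0;90 0 0 -8 0;90 0 0 -8 0'; python3 -m handwheel '50 0 0 0 0;50 0 0 0 0;50 0 0 0 0;50 0 0 0 0;50 0 0 0 0;50 0 0 0 0' 40;  python3 -m handwheel '50 0 0 -20 0;50 0 0 -40 0;50 0 0 -60 0;50 0 0 -60 0;50 0 0 -60 0'; python3 w.py w3.png;python3 -c "
from h import *; go([.5,.23,.08])"
```

```text
t: 8.0
position: [0.5247, 0.3552, 0.0207]
ee_rot: [0.816, 0.578, 0.0, 0.0]
wrist_force: [0.4, 0.8, -0.2]
finger_gap: 0.077
gripper_force: 0.0
t: 8.6
position: [0.5246, 0.355, 0.0205]
ee_rot: [0.816, 0.578, 0.0, -0.0]
wrist_force: [-1.7, -0.5, 5.0]
finger_gap: 0.0545
gripper_force: 42.9
t: 9.1
position: [0.5242, 0.3549, 0.0796]
ee_rot: [0.816, 0.578, -0.0, -0.0]
wrist_force: [-0.7, 0.1, -2.6]
finger_gap: 0.0546
gripper_force: 43.5
t 9.15 pos [0.5238 0.3547 0.079 ] yawY -19.4 j7 -0.74 -> shift [-125.6   19.    -0.8] turn 0
```

View pics/w3.png

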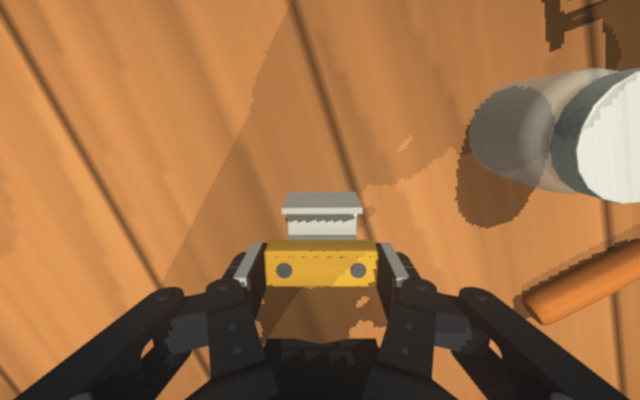

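Wrist view: the bridge is level between the pads at (322,263), clear of the rest. Setting it down on open bench.

```bash
python3 -m handwheel '50 -40 6 0 0;50 -80 12 0 0;50 -126 19 0 0;50 -126 19 30 0;50 -126 19 50 0;50 -126 19 60 0;50 -126 19 64 0;50 -126 19 67 0;50 -126 19 68 0;50 -126 19 68 0'; python3 -c "
from h import *; go([.5,.23,.0105])"
```

```text
t: 10.15
position: [0.5009, 0.2301, 0.0127]
ee_rot: [0.816, 0.578, 0.0, 0.0]
wrist_force: [-0.1, -0.1, -1.6]
finger_gap: 0.0551
gripper_force: 43.4
t 10.15 pos [0.5009 0.2301 0.0127] yawY -19.4 j7 -0.53 -> shift [-0.4 -0.8  2.2] turn 0
```

```bash
python3 -m handwheel '50 0 0 1 0;50 0 0 2 0;50 0 0 2 0'; python3 -m handwheel '50 0 0 1.5 0;50 0 0 2 0;50 0 0 2 0'
```

```text
t: 10.45
position: [0.5007, 0.23, 0.0105]
ee_rot: [0.816, 0.578, 0.0, 0.0]
wrist_force: [0.8, -0.2, -1.5]
finger_gap: 0.0548
gripper_force: 43.5
t: 10.75
position: [0.5008, 0.23, 0.0104]
ee_rot: [0.816, 0.578, 0.001, -0.0]
wrist_force: [-5.0, -1.3, 20.7]
finger_gap: 0.0552
gripper_force: 45.8
```

```bash
python3 -m handwheel '90 0 0 -1 0;90 0 0 -1 0;90 0 0 -1 0;90 0 0 -30 0;90 0 0 -60 -8;90 0 0 -100 -16;90 0 0 -100 -25;90 0 0 -100 -33;90 0 0 -100 -42;90 0 0 -100 -50'; python3 -m handwheel '90 0 0 0 -8;90 0 0 0 -16;90 0 0 0 -25;90 0 0 0 -33;90 0 0 0 -40;90 0 0 0 -40'; python3 w.py w4.png; python3 -c "
from h import *; go([.5,.23,.0105],70.6)
f=grab('wrist'); print(proj(f,[.5,.23,.016]))"; python3 yb.py 200 120 440 340 .016
```

```text
t: 11.75
position: [0.5006, 0.2298, 0.1082]
ee_rot: [0.493, 0.87, -0.0, -0.0]
wrist_force: [-0.5, -0.3, 0.7]
finger_gap: 0.077
gripper_force: 0.0
t: 12.35
position: [0.5006, 0.2295, 0.108]
ee_rot: [0.168, 0.986, -0.0, -0.0]
wrist_force: [-1.0, 0.4, 0.0]
finger_gap: 0.0767
gripper_force: 0.0
t 12.4 pos [0.5006 0.2296 0.108 ] yawY 70.4 j7 0.63 -> shift [ 0.7  0.2 97.5] turn -0.2
[321.49291592 205.83729939]
[[308.0, 172.0], [332.0, 172.0], [332.0, 239.0], [308.0, 239.0]] [0.5002 0.2286] [0.0186 0.0561] long axis -18.7
```

View pics/w4.png

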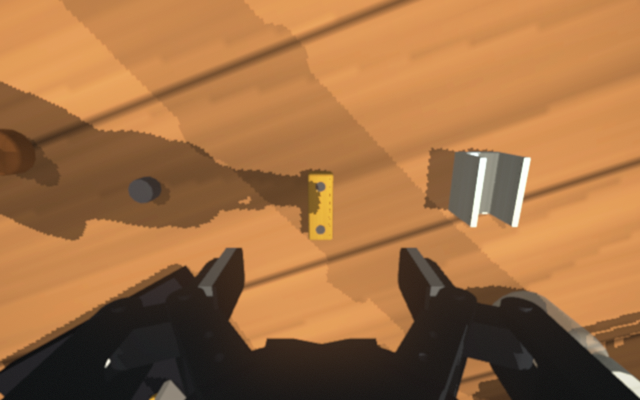

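Wrist view: the bridge lies flat on the bench at (320,206), length vertical in the image, so the closing line now runs across its width.

```bash
python3 -m handwheel '60 0 -1 40 0;60 0 -1 75 0;60 0 -1 90 0;60 0 -1 94 0;60 0 -1 94 0;60 0 -1 94 0' 40; python3 -m handwheel '15 0 0 0 0;15 0 0 0 0;15 0 0 0 0;15 0 0 0 0;15 0 0 0 0;15 0 0 0 0;15 0 0 0 0'; python3 -m handwheel '15 0 0 -20 0;15 0 0 -50 0;15 0 0 -100 0;15 0 0 -100 0;15 0 0 -100 0'; python3 -c "
from h import *; go([.5,.1,.12],10)"
```

```text
t: 13.05
position: [0.5009, 0.2293, 0.0152]
ee_rot: [0.169, 0.986, 0.0, 0.001]
wrist_force: [0.6, 0.1, 0.6]
finger_gap: 0.0511
gripper_force: 0.0
t: 13.75
position: [0.5008, 0.2291, 0.0153]
ee_rot: [0.169, 0.986, 0.0, 0.001]
wrist_force: [-1.1, 0.2, 6.0]
finger_gap: 0.0186
gripper_force: 39.4
t: 14.25
position: [0.5008, 0.229, 0.1155]
ee_rot: [0.169, 0.986, 0.001, 0.001]
wrist_force: [0.3, -0.2, -1.8]
finger_gap: 0.0188
gripper_force: 39.9
t 14.25 pos [0.5008 0.229  0.1155] yawY 70.6 j7 0.63 -> shift [ -42.1 -122.    -4.6] turn 60.6
```

```bash
python3 -c "
from h import *; go([.648,-.061,.15],10)"; python3 -m handwheel '15 0 0 -30 8;15 -50 0 -35 16;15 -90 -50 -35 25;15 -120 -90 -35 33;15 -160 -125 -35 42;15 -200 -155 -35 50;15 -230 -190 -35 60;15 -234 -225 -35 60.6;15 -234 -225 -35 60.6;15 -234 -225 -35 60.6'; python3 -c "
from h import *; go([.648,-.061,.15],10)"
```

```text
t 14.25 pos [0.5008 0.229  0.1155] yawY 70.6 j7 0.63 -> shift [-235.2 -224.6  -34.4] turn 60.6
t: 15.25
position: [0.645, -0.0631, 0.1471]
ee_rot: [0.644, 0.765, -0.001, -0.001]
wrist_force: [0.4, 0.5, -3.1]
finger_gap: 0.0184
gripper_force: 40.0
t 15.25 pos [ 0.645  -0.0631  0.1471] yawY 9.8 j7 0.31 -> shift [ 1.5  3.3 -2.9] turn -0.2
```

```bash
python3 w.py w5.png; python3 -c "
from h import *;import pickle
f=pickle.load(open('w.pkl','rb'))
print(proj(f,[.637,.003,.026]),proj(f,[.571,-.0064,.013]))"
```

```text
[324.54073043 120.57287631] [248.28951985 117.99144671]
```

View pics/w5.png

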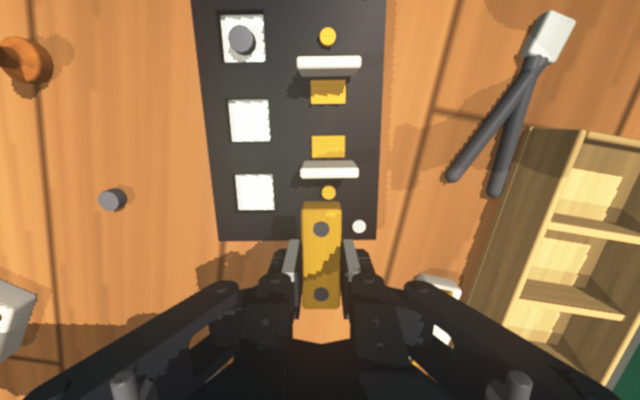

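Wrist view: brass pads at (328,93) and (328,147) between the barriers, empty pockets at (249,121) and (254,192), seal_c at (241,39) in its pocket. The held bridge is aligned.

```bash
cat > base.py <<'E'
from h import *
import pickle
f=pickle.load(open('w.pkl','rb')); hsv=cv2.cvtColor(f['image'],cv2.COLOR_RGB2HSV)
y=(hsv[...,0]>15)&(hsv[...,0]<34)&(hsv[...,1]>120)&(hsv[...,2]>60); w=(hsv[...,1]<50)&(hsv[...,2]>175)
def c(mask,box,z,n):
    x0,y0,x1,y1=box; m=np.zeros((400,640),np.uint8); m[y0:y1,x0:x1]=mask[y0:y1,x0:x1]
    k=max(cv2.findContours(m,0,2)[0],key=cv2.contourArea); r=cv2.minAreaRect(k); p=ray(f,*r[0],z)[:2]
    P=[ray(f,*q,z)[:2] for q in cv2.boxPoints(r)]; print(n,np.round(r[0],1),p.round(4),round(np.linalg.norm(P[0]-P[1]),4),round(np.linalg.norm(P[1]-P[2]),4)); return p
a=c(y,(300,75,360,110),.026,'pad+'); b=c(y,(300,130,360,160),.026,'pad-')
p2=c(w,(215,5,272,70),.013,'pk2'); p1=c(w,(220,95,280,148),.013,'pk1'); p0=c(w,(228,168,282,215),.013,'pk0')
s1=c(y,(315,25,340,48),.022,'screw+'); s0=c(y,(318,183,342,200),.022,'screw-')
ang=lambda u,v:np.degrees(np.arctan2(*(u-v)[::-1])); print('yaw',ang(a,b)-90,ang(p2,p0)-90,ang(s1,s0)-90)
print('seat',(a+b)/2,(s1+s0)/2,'pk1 to seat',np.linalg.norm((s1+s0)/2-p1))
c(y,(295,197,345,312),.12,'bridge')
E
python3 base.py
```

```text
pad+ [327.5  91.5] [0.6354 0.0258] 0.0281 0.0191
pad- [328.  146.5] [ 0.6436 -0.0175] 0.0287 0.0194
pk2 [242.6  38.6] [0.5599 0.055 ] 0.0341 0.0339
pk1 [249.2 120.6] [ 0.572  -0.0084] 0.0339 0.036
pk0 [254.  191.5] [ 0.5832 -0.0716] 0.0351 0.0338
screw+ [327.   36.5] [0.6278 0.0661] 0.0125 0.0134
screw- [328. 192.] [ 0.651  -0.0579] 0.0126 0.0131
yaw 10.753801640473384 10.40203201265669 10.583779684661152
seat [0.6395154  0.00416366] [0.63940988 0.00411536] pk1 to seat 0.06854628006760266
bridge [321.5 254. ] [ 0.6477 -0.0724] 0.0232 0.0752
```

```bash
python3 -c "
from h import *; go([.6395,.0041,.0415],10.5)
import pickle
f=pickle.load(open('w.pkl','rb'))
for q in((303,202),(341,202),(341,308),(303,308)):print(ray(f,*q,.148).round(4))"
```

```text
t 15.3 pos [ 0.6453 -0.0608  0.1474] yawY 10.0 j7 0.31 -> shift [ 64.8   5.9 106. ] turn -0.5
[ 0.6322 -0.0339  0.148 ]
[ 0.6498 -0.0309  0.148 ]
[ 0.6608 -0.0877  0.148 ]
[ 0.6412 -0.0912  0.148 ]
```

```bash
python3 -m handwheel '15 40 6 0 -0.5;15 65 6 0 -0.5;15 65 6 30 -0.5;15 65 6 60 -0.5;15 65 6 85 -0.5;15 65 6 85 -0.5;15 65 6 85 -0.5' 40; python3 -c "
from h import *; go([.6395,.0041,.0415],10.5)"
```

```text
t: 16.0
position: [0.6405, 0.0055, 0.064]
ee_rot: [0.639, 0.77, -0.0, -0.001]
wrist_force: [0.9, 0.1, -0.6]
finger_gap: 0.0188
gripper_force: 40.0
t 16.0 pos [0.6405 0.0055 0.064 ] yawY 10.6 j7 0.23 -> shift [-1.2 -1.2 22.5] turn 0.1
```

```bash
python3 -m handwheel '15 -1 -1 8 0;15 -1 -1 15 0;15 -1 -1 19 0;15 -1 -1 21 0;15 -1 -1 21 0'; python3 -m handwheel '15 0 0 1 0;15 0 0 2 0;15 0 0 2 0'; python3 -c "
from h import *; go([.6395,.0041,.0415],10.5)"
```

```text
t: 16.5
position: [0.64, 0.0028, 0.0431]
ee_rot: [0.639, 0.769, -0.0, -0.0]
wrist_force: [-0.4, -0.2, -2.4]
finger_gap: 0.0186
gripper_force: 40.0
t: 16.8
position: [0.6403, 0.0028, 0.0414]
ee_rot: [0.639, 0.769, 0.0, 0.0]
wrist_force: [0.0, -0.1, -2.2]
finger_gap: 0.0186
gripper_force: 40.0
t 16.8 pos [0.6403 0.0028 0.0414] yawY 10.5 j7 0.24 -> shift [ 1.4 -0.5 -0.1] turn 0.0
```

```bash
python3 -m handwheel '15 1 0 1 0;15 1 0 2 0;15 1 0 2 0'; python3 -m handwheel '15 0 0 1 0;15 0 0 1 0'
```

```text
t: 17.1
position: [0.6403, 0.0029, 0.0413]
ee_rot: [0.64, 0.769, 0.0, 0.001]
wrist_force: [-4.6, -1.3, 14.0]
finger_gap: 0.0186
gripper_force: 41.7
t: 17.3
position: [0.6403, 0.0029, 0.0413]
ee_rot: [0.64, 0.769, 0.0, 0.001]
wrist_force: [-6.4, -1.3, 20.8]
finger_gap: 0.0186
gripper_force: 42.6
```

Contact at the expected height. Releasing and lifting clear, then looking.

```bash
python3 -m handwheel '15 0 0 -2 0;60 0 0 -2 0;60 0 0 -2 0;60 0 0 -2 0;60 0 0 -30 0;60 0 0 -75 0;60 -40 0 -105 0;60 -65 0 -105 0;60 -65 0 -105 0;60 -65 0 -105 0'; python3 w.py w6.png; python3 - <<'E'
from h import *
import pickle
f=pickle.load(open('w.pkl','rb')); print(proj(f,[.6395,.0041,.042]))
E
python3 yb.py 290 75 370 165 .042
```

```text
t: 18.3
position: [0.6515, -0.0605, 0.1428]
ee_rot: [0.64, 0.768, -0.0, -0.0]
wrist_force: [-0.4, 1.0, -0.1]
finger_gap: 0.0508
gripper_force: 0.0
[319.7595503  121.99098283]
[[302.0, 81.0], [337.0, 81.0], [337.0, 159.0], [302.0, 159.0]] [0.6392 0.0045] [0.026  0.0578] long axis -78.7
```

View pics/w6.png

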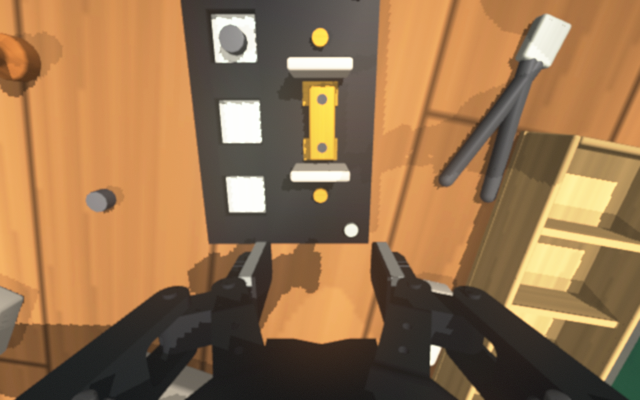

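Wrist view: the bridge lies flat at (321,121) on both pads between the barriers. Next, the seal at (101,200).

```bash
cat > seal.py <<'E'
from h import *
import pickle,sys
f=pickle.load(open('w.pkl','rb')); x0,y0,x1,y1=map(int,sys.argv[1:5])
hsv=cv2.cvtColor(f['image'],cv2.COLOR_RGB2HSV); m=np.zeros((400,640),np.uint8)
m[y0:y1,x0:x1]=(hsv[...,1]<70)[y0:y1,x0:x1]
k=max(cv2.findContours(m,0,2)[0],key=cv2.contourArea); r=cv2.minAreaRect(k); p=ray(f,*r[0],.007); print(np.round(r,1) if 0 else r,p.round(4))
go([*p[:2],.10]); go([*p[:2],.014])
E
python3 seal.py 75 175 130 225
```

```text
((100.38822937011719, 200.2470703125), (20.174535751342773, 28.417892456054688), 77.47119140625) [ 0.4473 -0.105   0.007 ]
t 18.35 pos [ 0.6514 -0.0591  0.1425] yawY 10.5 j7 0.31 -> shift [  -7.8 -209.    42.7] turn 0
t 18.35 pos [ 0.6514 -0.0591  0.1425] yawY 10.5 j7 0.31 -> shift [  -7.9 -208.9  128.7] turn 0
```

```bash
python3 -m handwheel '50 -2 -50 0 0;50 -4 -100 0 0;50 -6 -150 20 0;50 -6 -200 40 0;50 -6 -209 70 0;50 -6 -209 90 0;50 -6 -209 90 0;50 -6 -209 90 0'; python3 w.py w7.png; python3 -c "
from h import *; go([.4465,-.1035,.014],10.5)
f=grab('wrist'); print(proj(f,[.4465,-.1035,.007]))"; python3 seal.py 270 190 370 320
```

```text
t: 19.15
position: [0.4478, -0.1031, 0.0533]
ee_rot: [0.639, 0.769, -0.0, -0.0]
wrist_force: [1.4, 0.0, 1.2]
finger_gap: 0.0426
gripper_force: 0.0
t 19.2 pos [ 0.4483 -0.1034  0.0537] yawY 10.6 j7 0.47 -> shift [ 0.2 -1.8 39.7] turn 0.1
[316.78871613 226.94577529]
((319.5, 230.0), (32.0, 29.0), 90.0) [ 0.448  -0.1048  0.007 ]
t 19.25 pos [ 0.4486 -0.1036  0.054 ] yawY 10.6 j7 0.47 -> shift [ -1.1  -0.7 -46. ] turn 0
t 19.25 pos [ 0.4486 -0.1036  0.054 ] yawY 10.6 j7 0.47 -> shift [-1.1 -0.8 40. ] turn 0
```

```bash
python3 -m handwheel '50 -1 -1 25 0;50 -1 -1 36 0;50 -1 -1 40 0;50 -1 -1 40 0;15 -1 -1 40 0;15 -1 -1 40 0;15 -1 -1 40 0;15 -1 -1 40 0;15 -1 -1 40 0' 30; python3 -m handwheel '15 0 0 -20 0;15 0 0 -50 0;15 0 0 -70 0;15 0 0 -70 0'; python3 -c "
from h import *; go([.5832,-.0716,.084],10.5);go([.5832,-.0716,.030],10.5)"
```

```text
t: 20.15
position: [0.447, -0.1054, 0.014]
ee_rot: [0.639, 0.769, 0.0, 0.001]
wrist_force: [-1.3, 0.7, 6.6]
finger_gap: 0.0168
gripper_force: 29.3
t: 20.55
position: [0.448, -0.1056, 0.0857]
ee_rot: [0.639, 0.769, 0.001, 0.002]
wrist_force: [-0.4, -0.8, -0.6]
finger_gap: 0.017
gripper_force: 29.3
t 20.55 pos [ 0.448  -0.1056  0.0857] yawY 10.5 j7 0.46 -> shift [  8.8 139.1   2.2] turn 0.0
t 20.55 pos [ 0.448  -0.1056  0.0857] yawY 10.5 j7 0.46 -> shift [  8.9 138.9  56.2] turn 0.0
```

```bash
python3 -m handwheel '15 3 50 0 0;15 6 100 0 0;15 9 139 0 0;15 9 139 20 0;15 9 139 30 0;15 9 139 30 0;15 9 139 30 0'; python3 -c "
from h import *; go([.5832,-.0716,.030],10.5)"
```

```text
t: 21.25
position: [0.5804, -0.0716, 0.0529]
ee_rot: [0.64, 0.769, -0.001, -0.001]
wrist_force: [-0.3, 0.8, -0.2]
finger_gap: 0.0167
gripper_force: 29.5
t 21.25 pos [ 0.5804 -0.0716  0.0529] yawY 10.5 j7 0.37 -> shift [-0.5  2.8 22.9] turn -0.0
```

```bash
python3 -m handwheel '15 0 3 10 0;15 0 3 18 0;15 0 3 22 0;15 0 3 22 0;15 0 3 22 0'
```

```text
t: 21.75
position: [0.5845, -0.0706, 0.0312]
ee_rot: [0.639, 0.769, -0.0, -0.0]
wrist_force: [0.5, 1.0, 0.2]
finger_gap: 0.0167
gripper_force: 29.5
```

```bash
python3 -m handwheel '15 0 -1 2 0;15 0 -1 3 0;15 0 -1 3 0'; python3 -m handwheel '50 0 0 0 0;50 0 0 0 0;50 0 0 0 0;50 0 0 -30 0;50 0 0 -70 0;50 -40 0 -100 0;50 -65 0 -110 0;50 -65 0 -110 0;50 -65 0 -110 0' 30; python3 w.py w8.png; cat > pk.py <<'E'
from h import *
import pickle
f=pickle.load(open('w.pkl','rb')); hsv=cv2.cvtColor(f['image'],cv2.COLOR_RGB2HSV)
for n,p in(('pk2',(.5599,.0555)),('pk1',(.572,-.0084)),('pk0',(.5832,-.0716)),('seat',(.6395,.0041))):
    q=proj(f,[*p,.02]); print(n,q.round(0))
    if n=='seat': break
    u0,v0=(q-27).astype(int); u0=max(u0,0);v0=max(v0,0)
    V=hsv[v0:v0+54,u0:u0+54]; b=(V[...,2]>185)&(V[...,1]<60); g=(V[...,2]>45)&(V[...,2]<=165)&(V[...,1]<90)
    g=cv2.morphologyEx(g.astype(np.uint8),cv2.MORPH_OPEN,np.ones((5,5)))
    cs=[c for c in cv2.findContours(g,0,2)[0] if cv2.contourArea(c)>60]
    print('  bright px',b.sum(),[(np.round(ray(f,r[0][0]+u0,r[0][1]+v0,.02)[:2],4).tolist(),np.round(r[1],0).tolist()) for r in map(cv2.minAreaRect,cs)])
E
python3 pk.py
```

```text
t: 22.05
position: [0.5835, -0.0707, 0.0283]
ee_rot: [0.639, 0.769, -0.0, -0.0]
wrist_force: [0.1, -0.0, -0.9]
finger_gap: 0.0166
gripper_force: 29.5
t: 22.95
position: [0.5954, -0.135, 0.1386]
ee_rot: [0.64, 0.768, 0.0, 0.0]
wrist_force: [-0.5, 0.4, 0.0]
finger_gap: 0.0431
gripper_force: 0.0
pk2 [319. -66.]
  bright px 1696 [([0.57, -0.0019], [53.0, 53.0])]
pk1 [320.  36.]
  bright px 2080 [([0.5711, -0.0079], [53.0, 53.0])]
pk0 [319. 123.]
  bright px 1211 [([0.5825, -0.0705], [53.0, 53.0])]
seat [409.  36.]
```

```bash
cat > pk.py <<'E'
from h import *
import pickle,sys
f=pickle.load(open('w.pkl','rb')); hsv=cv2.cvtColor(f['image'],cv2.COLOR_RGB2HSV)
P={'pk2':(.5599,.0555),'pk1':(.572,-.0084),'pk0':(.5832,-.0716)}
for n in sys.argv[1:]:
    q=proj(f,[*P[n],.013]); m=np.zeros((400,640),np.uint8); u,v=q.astype(int); a=slice(max(v-32,0),v+32),slice(u-32,u+32)
    m[a]=((hsv[...,2]>185)&(hsv[...,1]<60))[a]; h=np.zeros_like(m); pts=cv2.findNonZero(m); cv2.fillConvexPoly(h,cv2.convexHull(pts),1)
    d=cv2.morphologyEx(h&(1-m),cv2.MORPH_OPEN,np.ones((5,5))); M=cv2.moments(d,True)
    sh=[np.median(hsv[...,2][d>0])]
    c=(M['m10']/M['m00'],M['m01']/M['m00']); x,y,w,hh=cv2.boundingRect(d)
    p=ray(f,*c,.02)[:2]; print(n,q.round(0),'dark',M['m00'],'bb',(x,y,w,hh),'V',sh,'at',p.round(4),'off mm',((p-P[n])*1000).round(1))
E
python3 pk.py pk0 pk1; python3 - <<'E'
from h import *
import pickle
f=pickle.load(open('w.pkl','rb')); q=proj(f,[.5832,-.0716,.02]).astype(int)
V=cv2.cvtColor(f['image'],cv2.COLOR_RGB2HSV)[...,2]; print(V[q[1]-32:q[1]+33:4,q[0]-32:q[0]+33:4])
E
```

```text
pk0 [319. 123.] dark 460.0 bb (309, 110, 23, 25) V [np.float64(154.5)] at [ 0.5837 -0.0704] off mm [0.5 1.2]
[[ 77  76  77  82  84  84  85  85  87  88  87  88  88  88  89  76  77]
 [ 77  77  75  82  83  83  84  84  85  84  85  86  86  86  86  76  75]
 [ 77  77  76  76  76  77  76  77  77  76  76  77  77  76  77  74  74]
 [ 77  76  77 103 153 187 190 199 186 183 198 183 182 187  68  75  74]
 [ 76  76  76 147 252 255 254 254 255 254 251 252 253 204  68  73  74]
 [ 76  77  78 141 251 254 255 212 163 170 234 251 251 250  66  72  72]
 [ 76  76  76 139 251 254 203 157 160 162 163 234 251 177  65  73  72]
 [ 76  74  75 128 251 255 151 154 156 158 159 164 251 248  62  71  71]
 [ 75  75  75 127 250 194 149 152 153 153 156 155 251 216  63  72  71]
 [ 75  76  75 126 250 200 145 149 151 150 151 199 251 255  61  71  70]
 [ 76  75  74 108 253 198 187 145 147 147 170 255 254 244  61  73  71]
 [ 76  74  75 105 250 248 193 189 174 224 254 254 254 219  62  70  70]
 [ 76  76  75 103 250 254 255 243 222 254 254 254 254 244  63  70  70]
 [ 75  76  75  88 250 252 255 255 252 255 255 254 255 222  61  70  70]
 [ 76  76  76  72  68  67  68  67  67  67  66  66  64  65  69  71  69]
 [ 77  75  75  76  75  75  76  75  75  74  74  74  73  72  72  71  70]
 [ 75  76  75  76  76  75  75  75  73  73  73  73  73  72  72  71  71]]
  return _methods._mean(a, axis=axis, dtype=dtype,
  ret = ret.dtype.type(ret / rcount)
Traceback (most recent call last):
  File "pk.py", line 10, in <module>
    c=(M['m10']/M['m00'],M['m01']/M['m00']); x,y,w,hh=cv2.boundingRect(d)
       ~~~~~~~~^~~~~~~~~
ZeroDivisionError: float division by zero
```

Numbers (no picture): a round dark disc, 23 × 25 px, lies 1 mm off the centre of pocket0. Next seal.

```bash
python3 -c "
from h import *; go([.4395,.0995,.055],10.5)"
```

```text
t 23.0 pos [ 0.5952 -0.1338  0.138 ] yawY 10.5 j7 0.45 -> shift [ 257.7 -110.4   83.3] turn 0.0
```

```bash
python3 -m handwheel '50 45 -20 0 0;50 90 -40 0 0;50 135 -60 0 0;50 180 -80 0 0;50 220 -97 0 0;50 258 -110 30 0;50 258 -110 65 0;50 258 -110 83 0;50 258 -110 83 0;50 258 -110 83 0'; python3 w.py w9.png; python3 seal.py 270 180 370 290
```

```text
t: 24.0
position: [0.4396, 0.0995, 0.0552]
ee_rot: [0.639, 0.769, -0.001, -0.001]
wrist_force: [0.6, 0.0, 0.3]
finger_gap: 0.0426
gripper_force: 0.0
((321.5, 231.0), (32.0, 29.0), 90.0) [0.4414 0.0966 0.007 ]
t 24.05 pos [0.4403 0.0993 0.0557] yawY 10.5 j7 0.02 -> shift [ -2.9   0.6 -44.3] turn 0
t 24.05 pos [0.4403 0.0993 0.0557] yawY 10.5 j7 0.02 -> shift [-2.9  0.6 41.7] turn 0
```

```bash
python3 -m handwheel '50 -2 0 25 0;50 -2 0 36 0;50 -2 0 41 0;50 -2 0 41 0;15 -2 0 41 0;15 -2 0 41 0;15 -2 0 41 0;15 -2 0 41 0;15 -2 0 41 0' 30; python3 -m handwheel '15 0 0 -20 0;15 0 0 -50 0;15 0 0 -70 0;15 0 0 -70 0'; python3 -c "
from h import *; go([.572,-.0084,.054],10.5)"
```

```text
t: 24.95
position: [0.441, 0.0971, 0.015]
ee_rot: [0.639, 0.769, 0.001, 0.0]
wrist_force: [-0.9, -0.1, 7.1]
finger_gap: 0.0169
gripper_force: 29.3
t: 25.35
position: [0.442, 0.0974, 0.0867]
ee_rot: [0.639, 0.769, 0.002, 0.001]
wrist_force: [-0.8, 0.9, 0.6]
finger_gap: 0.0167
gripper_force: 29.3
t 25.35 pos [0.442  0.0974 0.0867] yawY 10.5 j7 0.02 -> shift [-127.7  108.4   33.1] turn 0.0
```

```bash
python3 -m handwheel '15 -35 30 0 0;15 -70 60 0 0;15 -100 85 0 0;15 -128 109 0 0;15 -128 109 20 0;15 -128 109 32 0;15 -128 109 32 0;15 -128 109 32 0'; python3 -c "
from h import *; go([.572,-.0084,.030],10.5)"
```

```text
t: 26.15
position: [0.5701, -0.008, 0.0518]
ee_rot: [0.639, 0.769, -0.0, -0.001]
wrist_force: [0.2, 0.1, 0.2]
finger_gap: 0.0168
gripper_force: 29.4
t 26.15 pos [ 0.5701 -0.008   0.0518] yawY 10.6 j7 0.24 -> shift [-0.7  1.8 21.8] turn 0.1
```

```bash
python3 -m handwheel '15 0 1 10 0;15 0 1 18 0;15 0 1 21 0;15 0 1 23 0;15 0 1 23 0;15 0 1 23 0'; python3 -m handwheel '50 0 0 0 0;50 0 0 0 0;50 0 0 0 0;50 0 0 -30 0;50 0 0 -70 0;50 -40 0 -100 0;50 -65 0 -110 0;50 -65 0 -110 0;50 -65 0 -110 0' 30; python3 w.py w10.png; python3 pk.py pk0 pk1;  python3 yb.py 370 75 450 165 .042;  python3 -c "
from h import *
go([.61,-.29,.24],77)
import pickle
f=pickle.load(open('w.pkl','rb')); print(proj(f,[.6395,.0041,.042]))"
```

```text
t: 26.75
position: [0.5722, -0.0088, 0.0294]
ee_rot: [0.639, 0.769, 0.0, 0.0]
wrist_force: [-0.1, 0.2, 0.5]
finger_gap: 0.0167
gripper_force: 29.4
t: 27.65
position: [0.5838, -0.0731, 0.1394]
ee_rot: [0.64, 0.768, 0.0, -0.0]
wrist_force: [0.1, 0.2, -0.7]
finger_gap: 0.0427
gripper_force: 0.0
pk0 [320. 194.] dark 432.0 bb (310, 183, 22, 24) V [np.float64(149.0)] at [ 0.5837 -0.07  ] off mm [0.5 1.6]
pk1 [320. 121.] dark 437.0 bb (309, 111, 23, 24) V [np.float64(163.0)] at [ 0.5725 -0.0092] off mm [ 0.5 -0.8]
[[385.0, 160.0], [389.0, 78.0], [429.0, 80.0], [424.0, 162.0]] [0.6364 0.0037] [0.0597 0.029 ] long axis 100.7
t 27.7 pos [ 0.5835 -0.0719  0.1388] yawY 10.5 j7 0.33 -> shift [-219.2  -13.8 -101.4] turn -66.5
[410.50326629 121.91873083]
```

Both seals check out within 2 mm of their pocket centres and the bridge is in place. Now the isolator back to ON, from the far side.

```bash
python3 - <<'E'
from h import *
import pickle
s=pickle.load(open('side.pkl','rb')); print(proj(s,[.589,-.3424,.127]))
go([.623,-.350,.22],77)
E
python3 -m handwheel '0 0 0 -80 -8;0 -40 0 -80 -16;0 -80 0 -80 -25;0 -120 0 -80 -33;0 -160 0 -80 -41;0 -200 0 -80 -49;0 -240 0 -80 -57;0 -276 -10 -80 -66;0 -280 -10 -80 -66;0 -280 -10 -80 -66'; python3 - <<'E'
from h import *
go([.625,-.350,.12],77)
f=grab('side'); im=f['image'];m=np.zeros((400,640),np.uint8);m[295:340,355:385]=((im.max(2)<75)&(im.max(2).astype(int)-im.min(2)<28))[295:340,355:385]
c=max(cv2.findContours(m,0,2)[0],key=cv2.contourArea); print(cv2.minAreaRect(c))
E
```

```text
[367.79749759 314.64426887]
t 27.7 pos [ 0.5835 -0.0719  0.1388] yawY 10.5 j7 0.33 -> shift [-280.6  -12.   -81.4] turn -66.5
t: 28.7
position: [0.6248, -0.3499, 0.2175]
ee_rot: [0.118, 0.993, 0.001, -0.001]
wrist_force: [0.1, 0.8, 0.1]
finger_gap: 0.0005
gripper_force: 0.0
t 28.7 pos [ 0.6248 -0.3499  0.2175] yawY 76.4 j7 1.72 -> shift [-0.5 -0.1 97.5] turn -0.6
((368.1006774902344, 316.8941955566406), (9.405720710754395, 30.729246139526367), 6.709836959838867)
```

```bash
python3 -m handwheel '0 0 0 40 0;0 0 0 80 0;0 0 0 98 0;0 0 0 98 0'; python3 -m handwheel '0 8 0 0 0;0 16 0 0 0;0 24 0 -5 0;0 31 0 -10 0;0 46 0 -17 0;0 62 0 -22 0;0 80 0 -23 0;0 97 0 -22 0;0 112 0 -20 0;0 112 0 -20 0'; cat > iso.py <<'E'
from h import *
f=grab('side'); im=f['image'];m=np.zeros((400,640),np.uint8);m[280:345,270:385]=((im.max(2)<75)&(im.max(2).astype(int)-im.min(2)<28))[280:345,270:385]
print(monitor.get_obs()['position'].round(3))
for c in cv2.findContours(m,0,2)[0]:
    if cv2.contourArea(c)>60: print(np.round(cv2.minAreaRect(c)[0],1),np.round(cv2.minAreaRect(c)[1],1))
E
python3 iso.py
```

```text
t: 29.15
position: [0.6242, -0.3457, 0.1177]
ee_rot: [0.116, 0.993, 0.002, -0.003]
wrist_force: [0.5, 0.3, -0.8]
finger_gap: -0.0001
gripper_force: 0.0
t: 30.15
position: [0.5132, -0.3239, 0.1421]
ee_rot: [0.118, 0.993, -0.0, -0.001]
wrist_force: [-0.5, -0.8, 0.4]
finger_gap: 0.0003
gripper_force: 0.0
[ 0.515 -0.324  0.142]
[352.1 335.2] [ 6.8 18.3]
[302.2 306.2] [ 8.7 30.8]
[322.5 294.5] [29. 23.]
```

```bash
python3 - <<'E'
from h import *
import pickle
s=pickle.load(open('side.pkl','rb')); H=np.array([.5265,-.328,.05]); x=np.array([np.cos(np.radians(-13)),np.sin(np.radians(-13)),0])
for L in(55,50,45,40,35):
    l=np.radians(L); p=H-x*.1*np.sin(l)+[0,0,.1*np.cos(l)]; print(L,p.round(4),proj(s,p).round(1))
go([.45,-.310,.15],77)
E
```

```text
55 [ 0.4467 -0.3096  0.1074] [289.8 311. ]
50 [ 0.4519 -0.3108  0.1143] [292.3 309.2]
45 [ 0.4576 -0.3121  0.1207] [295.2 307.6]
40 [ 0.4639 -0.3135  0.1266] [298.4 306.2]
35 [ 0.4706 -0.3151  0.1319] [301.9 305. ]
t 30.2 pos [ 0.5148 -0.3241  0.1422] yawY 76.4 j7 1.74 -> shift [66.3 -1.5 -7.8] turn -0.6
```

The handle stopped on the jaws' lips, with the grip at (302,306), a lean of about 35° instead of 55°. Pressing it home from above along the arc.

```bash
python3 -m handwheel '0 0 -1 -35 0;0 0 -1 -35 0;0 25 -1 -35 0;0 44 -1 -30 0;0 44 -1 -20 0;0 44 -1 -12 0;0 44 -1 -8 0;0 47 -1 -5 0'; python3 -m handwheel '0 4 0 4 0;0 8 0 8 0;0 12 0 13 0;0 16 0 18 0;0 20 0 23 0;0 22 0 26 0;0 22 0 27 0;0 22 0 27 0'; python3 iso.py
```

```text
t: 31.0
position: [0.4714, -0.3135, 0.1455]
ee_rot: [0.117, 0.993, 0.0, 0.0]
wrist_force: [-0.3, -0.2, -0.5]
finger_gap: -0.0001
gripper_force: 0.0
t: 31.8
position: [0.4517, -0.3093, 0.1237]
ee_rot: [0.117, 0.993, -0.002, 0.004]
wrist_force: [-4.2, 4.9, 36.2]
finger_gap: -0.0003
gripper_force: 17.9
[ 0.452 -0.309  0.124]
[352.1 335.2] [ 6.8 18.3]
[286.5 303.5] [47. 25.]
```

```bash
python3 -m handwheel '0 0 0 -20 0;0 0 0 -60 0;0 0 0 -100 0;0 0 0 -130 0;0 0 0 -130 0;0 0 0 -130 0'; python3 iso.py; python3 - <<'E'
from h import *
s=grab('side'); H=np.array([.5265,-.328,.05]); x=np.array([np.cos(np.radians(-13)),np.sin(np.radians(-13)),0])
for L in(55,50,45):
    l=np.radians(L); p=H-x*.1*np.sin(l)+[0,0,.1*np.cos(l)]; print(L,proj(s,p).round(1))
cv2.imwrite('pics/s9.png',s['image'][:,:,::-1])
E
```

```text
t: 32.45
position: [0.4489, -0.3087, 0.2495]
ee_rot: [0.118, 0.993, -0.0, 0.001]
wrist_force: [0.6, -0.4, -0.5]
finger_gap: -0.0001
gripper_force: 0.0
[ 0.448 -0.308  0.249]
[352.1 335.2] [ 6.8 18.3]
[290.  312.1] [ 8.7 30.3]
55 [289.8 311. ]
50 [292.3 309.2]
45 [295.2 307.6]
```

The grip reads (290.0,312.1), within 0.3 px of where it was ON at the start, and the arm is clear. Handing in.

```bash
python3 -c "
from plant import sign_off; print(sign_off())"
```

```text
the job is handed in; nothing more can be done
None
```

I handed the job in at about 32.5 s of the 72 s allowed; no verdict came back. By my last checks the isolator is back at ON in the copper jaws, the bridge lies flat on the pads, each pocket holds one seal, and the arm is clear.

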